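# Free the eggs bridged at the mouth of the egg run

## Robot

A 6-joint arm with a two-finger parallel gripper is mounted at the origin on a cart in front of the work surface, level with it; the furniture and walls round the work are solid. World frame = base frame: x ahead of the robot, y to its left, z up, the work surface at z = 0. Lengths are in m, angles in rad, forces in N, time in s.
With the tool pointing down it reaches from about 0.25 to 0.725 m from the base axis. Payload 4 kg.
Tool frame: the origin (TCP) lies midway between the tips of the shut fingers; the grasp point (between the pads) lies 19 mm behind it; y points along the fingers, z is the direction in which the jaws open and shut, and the axes are right-handed (so a half turn about y gives the same grasp; the last joint's range is limited). The gripper opens to 85 mm and grips with 20 to 120 N. Pads are 22 mm wide; open, the fingers measure 114 mm over their backs; the gripper's body (76 mm by 85 mm) begins 54 mm behind the grasp point. The pads swing forward as they close: fully open they stand 13 mm farther back than shut.
Start: joints at [-1.234, 0.241, 0.005, 1.335, 0, 1.571], TCP at [0.165, -0.472, 0.231] pointing down, gripper open.
Joint ranges: [-2.72, 2.72], [-1.05, 1.87], [-1.09, 1.28], [-1.99, 2.15], [-1.42, 1.44], [-3.14, 3.14]. Speed limits (rad/s): [2.79, 2.79, 3.14, 3.14, 3.14, 3.14].

## Interface

Orientations are given as a unit quaternion [x, y, z, w].
In Python, from workcell import bot gives the robot as it stands. The module is installed in compiled form; this text tells all that it offers.
- The arm moves only by the shell command python3 -m handwheel 'ROWS' [OPENING]. ROWS is JSON, a list of rows, each a list of 6 numbers: the shift along the tool's x, y, z in units of 25 mm (1.0 is 25 mm), then the turn, a rotation vector about the tool's x, y, z in units of 10 degrees (1.0 is 10 degrees). A call has exactly 5 rows; each row is the pose to reach, as a shift and turn from the pose commanded when the call began, along the tool's axes at that moment; what a row does not reach only later rows make up. A row lasts 1/8 s, in which the tool goes at most 62.5 mm and 10.7 degrees, less where a joint would pass 70% of its speed; a pose out of reach is approached as far as the arm can. A call with a gripper value outside its range is refused whole. OPENING is the gripper command: -1 is shut, 1 is fully open, values between are in proportion, set as the call begins (- or left out, the last holds). The fingers move at their own pace and stop on an object; the grip force is fixed at half the most. Time passes only in rows, so rows that repeat a pose let the fingers close, or fill a call up. It gives the time, the measured TCP pose, the force and the opening at its end, in the units of the state.
- bot.get_obs(): the state, without advancing time (a new reading comes with each control period).
- bot.camera(name): name is "scene" or "top"; returns a dict with "color" (400x640x3 uint8, red, green, blue), "fx", "fy", "cx", "cy" (pixels), "rvec" (rotation vector, rad) and "tvec" (3), from world to camera coordinates, as OpenCV has them. Camera axes: x right, y down, z forward; pixel columns grow to the right and rows downward; lengths in m; the calibration is good to about 2 mm. A picture is of the moment at which its call begins. There is no depth.
- bot.job_done(): hands the job in, once; it reports no verdict.
The state is a dict: "clock": time; "joint_pos": joint angles; "joint_vel": joint speeds; "tau": joint torques, N m; "eef_pos": TCP position; "tool_rot": TCP orientation; "ft_force": force on the tool from outside, world axes, zero at the start; "ft_torque": the same for the moment, N m; "grip_width": finger opening in m.
Only numpy, scipy, OpenCV 4.12 (cv2) and the standard library are available. Lean on these libraries where they do the work, as an engineer would, in place of code of your own. Each camera call takes 0.05 s, during which the arm holds its last target.

## Task

The eggs in the sloping wooden egg run have bridged side by side at its narrow mouth. First slide the egg dish, low side leading, straight under the run's lip until it comes up against the run's foot; then, with light fingertip pressure from above, roll a blocking egg back up the slope so that the bridge breaks, and let all three eggs run down into the dish. The eggs are raw: never grip or lift one or press it hard (a few newtons are plenty), let none roll onto the worktop, and leave the other things standing where they are.

Things in the scene. Friction and masses are not known exactly. Their poses are not given: they have to be found in the camera images.
- egg_run: Fixed light-wood egg run, 225 mm long. Origin on the worktop under the middle of its mouth; +x points uphill along the run, y across, z up. Deck slopes 11 degrees, its surface at height 0.0422 + 0.194 x (m), smooth. x > 0: open pan, walls 30 mm high, back wall at x = 0.125 to 0.129. x < 0: covered lane down to the lip.
- mouth (a point): Middle of the deck at the mouth (run x = 0), 42 mm above the worktop; 64 mm clear between two rounded posts. Two funnel walls, 40 degrees to the axis, widen from it to 130 mm at x = 0.039. The lane below it is 64 mm wide with 58 mm cheeks and a clear cover (top 62 mm above the deck) from the lip to x = -0.007: only the tops of the bridged eggs can be reached.
- lip (a point): Middle of the deck edge at the run's outlet: 26 mm above the worktop, overhanging the front foot by 29 mm; underside 20 mm up.
- dish: Loose light-wood dish, 165 x 110 mm, 0.4 kg, origin under its centre, z up. Floor 8 mm thick; walls 8 mm thick: three are 34 mm high, the +x end is the low entry side, 13 mm high, which goes under the run's lip with the dish's +x along the run's +x. Starts 6 to 10 cm short of the foot, turned up to 0.3 rad.
- dish_entry (a point): Middle of the outer top edge of the dish's low side (dish x = 0.0825). With the dish fully home it lies at x = -0.054 in the run's frame.
- dish_far_wall (a point): Top of the dish's 34 mm high end wall opposite the low side, its middle (dish x = -0.0785): 8 mm thick, can be pinched from above.
- egg_1: Raw hen's egg, brown shell, mixed sizes: 40 to 48 mm thick, 46 to 54 mm long, about 58 g; which is the small or large one is not told, so the height of its top must be felt. Origin on its long axis at the thickest part; y = long axis, pointed end +y. Rolls freely. One of the two bridged side by side at the mouth, centres about 20 to 27 mm uphill of it and 25 mm either side of the axis; which side varies.
- egg_2: Raw hen's egg, brown shell, mixed sizes: 40 to 48 mm thick, 46 to 54 mm long, about 58 g; which is the small or large one is not told, so the height of its top must be felt. Origin on its long axis at the thickest part; y = long axis, pointed end +y. Rolls freely. One of the two bridged side by side at the mouth, centres about 20 to 27 mm uphill of it and 25 mm either side of the axis; which side varies.
- egg_3: Raw hen's egg, brown shell, mixed sizes: 40 to 48 mm thick, 46 to 54 mm long, about 58 g; which is the small or large one is not told, so the height of its top must be felt. Origin on its long axis at the thickest part; y = long axis, pointed end +y. Rolls freely. Starts resting behind the bridged two, about 60 mm uphill of the mouth.
- pepper_mill: Bystander: brown wooden pepper mill, 58 mm wide, 150 high, upright, origin under its centre; right of the run.
- mug: Bystander: cream mug with handle, 92 x 127 mm, 95 high, origin under its centre; left of the dish.
- flip_top_spice: Bystander: short spice jar with white lid, 45 mm wide, 64 high, origin under its centre; right of the run.
- tall_spice: Bystander: spice jar with orange lid, 40 mm wide, 84 high, origin under its centre; right of the run.
- beaker: Bystander: clear tall beaker, 85 mm wide, 174 high, origin under its centre; left of the dish.
Things that resemble listed ones, but are neither listed nor needed, are in the scene too. Of the things that look like the dish, the larger one is meant.

How it is judged:
By the outcome, as a careful person would: the job done as asked, in the order asked, and still so for the second after the job is handed in, with the robot touching nothing.
It also fails if it takes over 72 s, if anything falls off the work surface, if the arm or the gripper's body presses on something with over 40 N, if the wrist force passes 120 N, or if a joint passes its speed limit or range.

## Working session

There is one attempt and no reset: what is moved stays moved. The work goes in short steps, Python scripts to look and compute and a shell command to move; the robot and the scene stay as the last step left them, time stands still between calls to the robot, and variables do not carry over. Pictures are saved under pics/ and viewed, and the job is handed in when it is done.

```bash
mkdir -p pics
cat > h.py <<'E'
import numpy as np, cv2
from workcell import bot
def snap(n,f):
    c=bot.camera(n); cv2.imwrite('pics/'+f,cv2.cvtColor(c['color'],cv2.COLOR_RGB2BGR)); np.save('pics/'+f+'.npy',c,allow_pickle=True); return c
def load(f): return np.load('pics/'+f+'.npy',allow_pickle=True).item()
def ray(c,u,v):
    R=cv2.Rodrigues(np.array(c['rvec'],float))[0]; t=np.array(c['tvec'],float).ravel()
    d=R.T@np.array([(u-c['cx'])/c['fx'],(v-c['cy'])/c['fy'],1.]); return -R.T@t,d
def onz(c,u,v,z):
    o,d=ray(c,u,v); return o+d*(z-o[2])/d[2]
def proj(c,p):
    R=cv2.Rodrigues(np.array(c['rvec'],float))[0]; q=R@np.array(p,float)+np.array(c['tvec'],float).ravel()
    return np.array([c['fx']*q[0]/q[2]+c['cx'],c['fy']*q[1]/q[2]+c['cy']])
E
python3 - <<'E'
from h import *
for n in('scene','top'):
    c=snap(n,n+'0.png'); print(n,ray(c,320,200))
o=bot.get_obs(); print(o)
E
```

```text
scene (array([ 0.29216259, -0.7539175 ,  1.24542974]), array([ 0.13985954,  0.44670768, -0.88368726]))
top (array([ 0.34859809, -0.12017216,  1.45687712]), array([ 0.08532648, -0.01362021, -0.99636093]))
{'clock': 0.1, 'joint_pos': array([-1.23400273e+00,  2.41345741e-01,  3.83030924e-03,  1.33518314e+00,
       -4.23082192e-05,  1.57078718e+00]), 'joint_vel': array([ 0.00032791,  0.00035177,  0.00351609, -0.00118819, -0.00084417,
        0.0007664 ]), 'tau': array([ 4.76061541e-05, -3.73138261e+01,  2.53010291e+01,  1.08674160e-02,
       -3.83860299e-05, -5.14421401e-06]), 'eef_pos': array([ 0.16502979, -0.47137298,  0.23048699]), 'tool_rot': array([-0.11864315,  0.69776423, -0.69644318,  0.11838822]), 'ft_force': array([0.08389832, 0.06574481, 0.7549619 ]), 'ft_torque': array([ 0.03075918, -0.03569449,  0.02355155]), 'grip_width': 0.0855630571662854}
```

View pics/scene0.png

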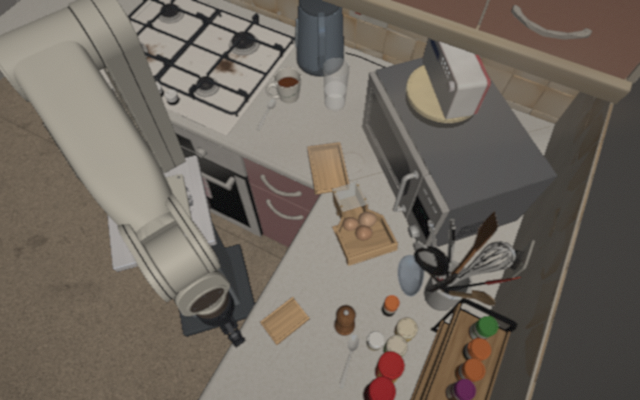

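View pics/top0.png

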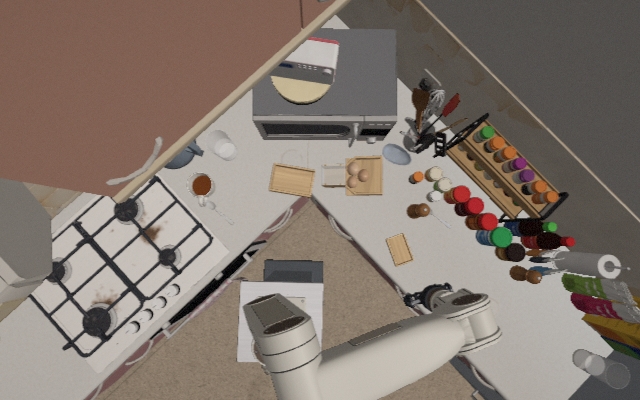

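Candidates for the dish: the tray at top (292,180), next to the run, and the tray at top (400,249). The first looks larger and lies short of the run's lip. I'll check both in enlarged crops.

Run:
```python
from h import *
c=load('top0.png');print(c['fx'],c['fy'],c['cx'],c['cy'])
im=cv2.imread('pics/top0.png'); a=im[140:215,255:395]; cv2.imwrite('pics/t0c.png',cv2.resize(a,None,fx=5.5,fy=5.5,interpolation=cv2.INTER_CUBIC))
im=cv2.imread('pics/scene0.png'); a=im[130:270,295:405]; cv2.imwrite('pics/s0c.png',cv2.resize(a,None,fx=4.2,fy=4.2,interpolation=cv2.INTER_CUBIC))
t=load('top0.png')
for p in [(292,180),(400,249),(345,175)]: print(p,onz(t,*p,0.02))
```

```text
370.70632850197023 370.70632850197023 322.864915493104 195.59034832655993
(292, 180) [ 0.54668808 -0.02830172  0.02      ]
(400, 249) [ 0.29115169 -0.45400376  0.02      ]
(345, 175) [ 0.57295377 -0.23500977  0.02      ]
```

View pics/t0c.png

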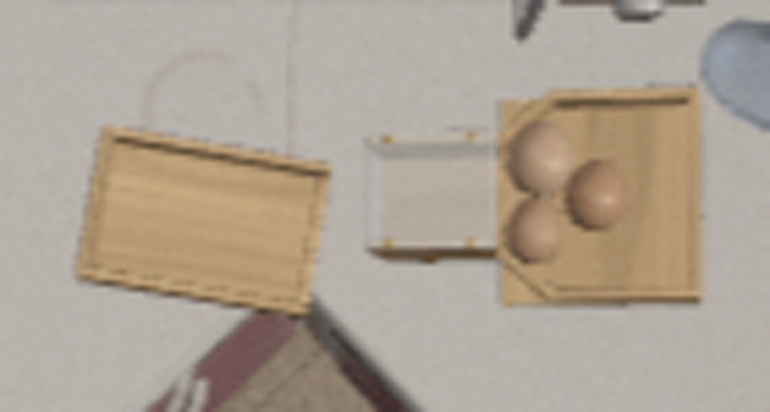

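View pics/s0c.png

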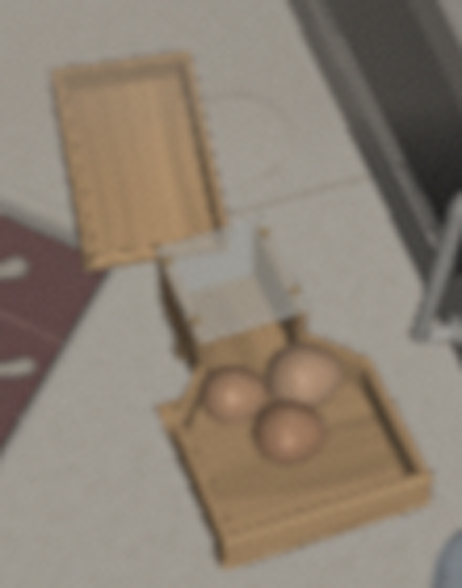

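The top crop shows a 165 x 110-shaped tray, with its low end at the right facing the clear-covered lane. The small tray at (400,249) is the decoy. I'll measure the dish, run and eggs.

Run:
```python
from h import *
t=load('top0.png');s=load('scene0.png')
def dish(u0,u1,v0,v1):
    hsv=cv2.cvtColor(t['color'],cv2.COLOR_RGB2HSV)
    m=((hsv[...,1]>70)&(hsv[...,0]>8)&(hsv[...,0]<25)&(hsv[...,2]>70)).astype(np.uint8)
    k=np.zeros_like(m);k[v0:v1,u0:u1]=m[v0:v1,u0:u1]
    n,l,st,ce=cv2.connectedComponentsWithStats(k); i=1+st[1:,4].argmax(); 
    cs,_=cv2.findContours((l==i).astype(np.uint8),cv2.RETR_EXTERNAL,cv2.CHAIN_APPROX_NONE)
    return st[i],cs[0]
for box,z in(((262,318,150,205),.034),((380,420,225,275),.03),((340,390,150,200),.085)):
    st,c=dish(*box); b=cv2.boxPoints(cv2.minAreaRect(c)); print(st)
    P=np.array([onz(t,*q,z)[:2] for q in b]); print(b.round(1).tolist()); print(P.round(4).tolist(), np.linalg.norm(np.diff(P,axis=0),axis=1))
f=lambda x,y:(255+ (x+.5)/5.5-.5,140+(y+.5)/5.5-.5)
for nm,x,y,z in [('dTL',105,127,.034),('dBL',77,277,.034),('dTR',330,163,.034),('dBR',307,313,.034),
 ('pTR',700,88,.097),('pBR',702,300,.097),('pTL',500,102,.08),('pBL',503,303,.08),
 ('lipT',368,138,.084),('lipB',370,248,.084),('eggTopL',540,157,.07),('eggBotL',535,230,.07),('egg3',597,195,.078)]:
    print(nm,np.round(f(x,y),1),onz(t,*f(x,y),z).round(4))
```

```text
[ 269  163   46   35 1182]
[[268.6000061035156, 190.1999969482422], [273.5, 162.39999389648438], [315.6000061035156, 169.8000030517578], [310.70001220703125, 197.6999969482422]]
[[0.5023, 0.0592], [0.6114, 0.0448], [0.5875, -0.1193], [0.4784, -0.1036]] [0.11008613 0.16579594 0.11016098]
[386 233  27  34 547]
[[385.29998779296875, 239.0], [402.8999938964844, 232.39999389648438], [413.1000061035156, 259.70001220703125], [395.5, 266.29998779296875]]
[[0.328, -0.3945], [0.3552, -0.4624], [0.2523, -0.5025], [0.2256, -0.4349]] [0.07315847 0.11035465 0.07268766]
[ 340  156   42   40 1374]
[[340.0, 156.0], [381.0, 156.0], [381.0, 195.0], [340.0, 195.0]]
[[0.6344, -0.2094], [0.6395, -0.3642], [0.4916, -0.3661], [0.487, -0.2128]] [0.15489266 0.14786757 0.15329923]
dTL [273.7 162.7] [0.6103 0.0441 0.034 ]
dBL [268.6 190. ] [0.5033 0.0593 0.034 ]
dTR [314.6 169.2] [ 0.5897 -0.1152  0.034 ]
dBR [310.4 196.5] [ 0.4829 -0.1023  0.034 ]
pTR [381.9 155.6] [ 0.6386 -0.3653  0.097 ]
pBR [382.2 194.1] [ 0.4937 -0.3684  0.097 ]
pTL [345.5 158.1] [ 0.6279 -0.2307  0.08  ]
pBL [346.  194.7] [ 0.4894 -0.2358  0.08  ]
lipT [321.5 164.7] [ 0.5993 -0.1407  0.084 ]
lipB [321.9 184.7] [ 0.5237 -0.1442  0.084 ]
eggTopL [352.8 168.1] [ 0.5924 -0.26    0.07  ]
eggBotL [351.9 181.4] [ 0.5415 -0.2575  0.07  ]
egg3 [363.1 175. ] [ 0.5659 -0.2988  0.078 ]
```

```bash
cat >> h.py <<'E'
from scipy.spatial.transform import Rotation as Ro
def tri(c1,p1,c2,p2):
    o1,d1=ray(c1,*p1);o2,d2=ray(c2,*p2);A=np.stack([d1,-d2],1);k=np.linalg.lstsq(A,o2-o1,rcond=None)[0]
    a,b=o1+d1*k[0],o2+d2*k[1]; return (a+b)/2,np.linalg.norm(a-b)
def delta(pos,zdir,cur=None,R0=None):
    o=bot.get_obs(); p=o['eef_pos'] if cur is None else np.array(cur); R=Ro.from_quat(o['tool_rot']) if R0 is None else R0
    y=np.array([0,0,-1.]); z=np.array([zdir[0],zdir[1],0.]);z/=np.linalg.norm(z)
    out=[]
    for s in(1,-1):
        T=np.stack([np.cross(y,s*z),y,s*z],1)
        out.append((R.inv()*Ro.from_matrix(T)).as_rotvec(degrees=True)/10)
    r=min(out,key=np.linalg.norm)
    print('rows shift',(R.inv().apply(np.array(pos)-p)/.025).round(3),'turn',r.round(3),'alt',[q.round(3).tolist() for q in out])
E
python3 - <<'E'
from h import *
t=load('top0.png');s=load('scene0.png')
print(Ro.from_quat(bot.get_obs()['tool_rot']).as_matrix().round(3))
f=lambda x,y:(255+(x+.5)/5.5-.5,140+(y+.5)/5.5-.5)
g=lambda x,y:(295+(x+.5)/4.2-.5,130+(y+.5)/4.2-.5)
for nm,a,b in [('pTR',(700,88),(430,476)),('pBR',(702,300),(221,537)),('dTL',(105,127),(187,54)),('dBL',(77,277),(54,72)),('cov peg lip T',(387,140),(264,232)),('coverlipB',(370,248),(163,250)),('pBL',(503,303),(160,407)),
  ('eT',(540,157),(305,372)),('eB',(535,230),(233,393)),('e3',(597,195),(290,432))]:
    p,e=tri(t,f(*a),s,g(*b)); print(nm,p.round(4),round(e,4))
delta([.557,.048,.12],[-.0239,-.1635])
for n,(u,v),z in [('mill',(418,210),.15),('mug',(202,187),.09),('beaker',(222,145),.17)]: print(n,onz(t,u,v,z))
E
```

```text
[[-0.944 -0.001  0.33 ]
 [-0.33   0.002 -0.944]
 [ 0.    -1.    -0.002]]
pTR [ 0.6362 -0.3643  0.1006] 0.0033
pBR [ 0.4913 -0.3662  0.1081] 0.0026
dTL [0.6092 0.0448 0.0299] 0.0036
dBL [0.5039 0.06   0.029 ] 0.0002
cov peg lip T [ 0.5967 -0.1535  0.0882] 0.0016
coverlipB [ 0.524  -0.1443  0.0846] 0.0007
pBL [ 0.493  -0.2391  0.0391] 0.0011
eT [ 0.5902 -0.2592  0.0756] 0.0023
eB [ 0.5398 -0.2573  0.0702] 0.0033
e3 [ 0.5649 -0.2987  0.077 ] 0.0023
rows shift [-21.664   4.446 -14.418] turn [0.011 2.761 0.003] alt [[0.011, 2.761, 0.003], [0.004, -15.239, -0.014]]
mill [ 0.43533112 -0.48697451  0.15      ]
mug [0.50066882 0.29722525 0.09      ]
beaker [0.64227195 0.2119075  0.17      ]
```

```bash
python3 -m handwheel '[[-2,0.4,-1.33,0,0.5,0],[-4,0.8,-2.66,0,1,0],[-6,1.2,-4,0,1.5,0],[-8,1.6,-5.33,0,2,0],[-10,2,-6.65,0,2.76,0]]' -0.3; python3 -c "
from h import *
delta([.557,.048,.12],[-.0239,-.1635])"
```

```text
clock: 0.72
eef_pos: [0.3468, -0.2309, 0.1809]
tool_rot: [-0.053, -0.705, 0.705, 0.053]
ft_force: [0.6, -0.3, -0.2]
grip_width: 0.0297
rows shift [ -6.664   2.437 -12.28 ] turn [-0.    -0.021 -0.   ] alt [[-0.0, -0.021, -0.0], [0.001, 17.979, -0.0]]
```

```bash
python3 -m handwheel '[[-1.35,0.49,-2.46,0,0,0],[-2.7,0.98,-4.92,0,0,0],[-4,1.5,-7.4,0,0,0],[-5.4,2,-9.85,0,0,0],[-6.65,2.4,-12.28,0,0,0]]'; python3 -c "
from h import *
snap('top','top1.png');snap('scene','scene1.png')
delta([.556,.048,.015],[-.0239,-.1635])
im=cv2.imread('pics/top1.png')[140:215,255:395]
jm=cv2.imread('pics/scene1.png')[100:220,285:385]
cv2.imwrite('pics/m1.png',np.vstack([cv2.resize(im,(560,300),interpolation=2),cv2.resize(jm,(360,300),interpolation=2)[:, :].copy() if 0 else cv2.copyMakeBorder(cv2.resize(jm,(250,300),interpolation=2),0,0,0,310,0)]))"
```

```text
clock: 1.35
eef_pos: [0.5217, -0.0362, 0.1282]
tool_rot: [0.03, 0.717, -0.696, -0.031]
ft_force: [-0.5, -0.9, 0.8]
grip_width: 0.0297
rows shift [-1.041  4.601 -3.351] turn [0.173 0.336 0.015] alt [[0.173, 0.336, 0.015], [0.022, -17.662, -0.266]]
```

View pics/m1.png

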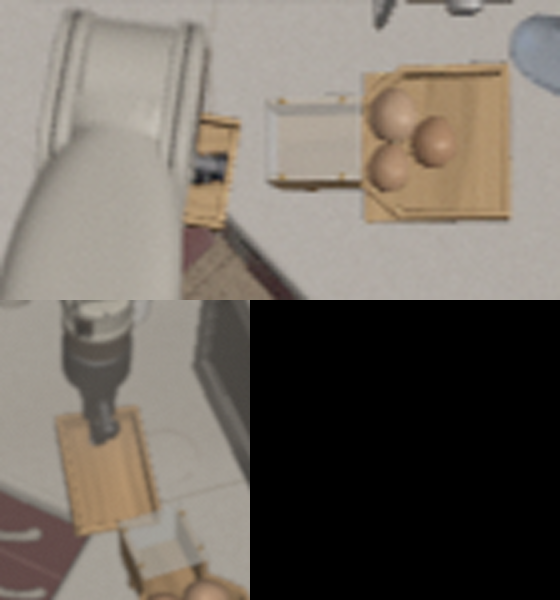

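The pictures show the gripper above the dish, short of the far wall because the speed was limited. I'll finish the approach and then descend.

```bash
python3 -m handwheel '[[-1,0,-3.35,0.17,0.34,0],[-1,0.8,-3.35,0.17,0.34,0],[-1,1.6,-3.35,0.17,0.34,0],[-1,2.4,-3.35,0.17,0.34,0],[-1,2.4,-3.35,0.17,0.34,0]]'; python3 -c "
from h import *
delta([.556,.048,.015],[-.0239,-.1635])
snap('scene','scene2.png')
jm=cv2.imread('pics/scene2.png')[100:220,285:385]
cv2.imwrite('pics/m2.png',cv2.resize(jm,(500,600),interpolation=2))"
```

```text
clock: 2.08
eef_pos: [0.5471, -0.017, 0.0692]
tool_rot: [0.017, 0.724, -0.69, -0.023]
ft_force: [0.0, -0.2, -0.6]
grip_width: 0.0301
rows shift [-0.229  2.288 -2.511] turn [0.273 0.505 0.068] alt [[0.273, 0.505, 0.068], [0.103, -17.49, -0.417]]
```

View pics/m2.png

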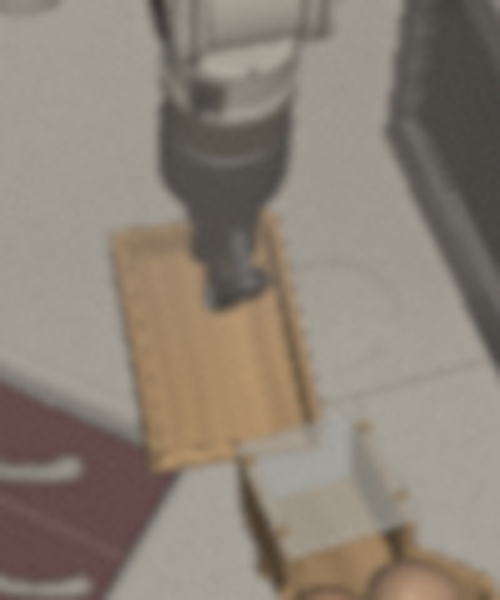

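```bash
python3 -c "
from h import *
o=bot.get_obs();print(o['joint_pos'].round(3),o['joint_vel'].round(3),o['ft_force']); print(Ro.from_quat(o['tool_rot']).as_matrix().round(3))"
```

```text
[-0.057  0.461 -0.119  0.999  0.048  3.141] [-0.002 -0.021  0.033  0.013 -0.003 -0.   ] [ 0.98483712 -0.85176425  0.43401637]
[[-0.998 -0.005 -0.057]
 [ 0.056  0.049 -0.997]
 [ 0.008 -0.999 -0.048]]
```

Joint 6 sits at its limit, so I'll use the equivalent half-turn grasp and rotate back the other way.

```bash
python3 -m handwheel '[[0,-0.2,-0.5,0,-1,0],[0,-0.4,-1,0,-2,0],[-0.1,-0.4,-1.5,0,-3,0],[-0.2,-0.4,-2,0,-4,0],[-0.23,-0.4,-2.5,0,-5,0]]'; python3 -m handwheel '[[0,0,0,0,-1,0],[0,0,0,0,-2,0],[0,0,0,0,-3,0],[0,0,0,0,-4,0],[0,0,0,0,-5,0]]';  python3 -m handwheel '[[0,0,0,0,-1,0],[0,0,0,0,-2,0],[0,0,0,0,-3,0],[0,0,0,0,-4,0],[0,0,0,0,-5,0]]';python3 -c "
from h import *
delta([.556,.048,.015],[-.0239,-.1635]);print(bot.get_obs()['joint_pos'])"
```

```text
clock: 2.75
eef_pos: [0.5597, 0.0449, 0.0858]
tool_rot: [-0.275, 0.664, -0.632, 0.289]
ft_force: [-0.1, 0.2, -0.8]
grip_width: 0.03
clock: 3.38
eef_pos: [0.5595, 0.0445, 0.0857]
tool_rot: [-0.517, 0.479, -0.457, 0.543]
ft_force: [0.2, -0.3, -0.9]
grip_width: 0.0299
clock: 4.0
eef_pos: [0.5595, 0.0445, 0.0857]
tool_rot: [-0.662, 0.205, -0.196, 0.694]
ft_force: [-0.2, -1.1, 0.0]
grip_width: 0.03
rows shift [-0.121  2.832 -0.074] turn [-0.262 -2.459 -0.097] alt [[0.133, 15.536, -0.361], [-0.262, -2.459, -0.097]]
[ 0.05324702  0.46005638 -0.07433872  1.03351972  0.04824245  0.62773759]
```

```bash
python3 -m handwheel '[[-0.12,0,-0.07,-0.26,-1,-0.1],[-0.12,0,-0.07,-0.26,-2,-0.1],[-0.12,0.4,-0.07,-0.26,-2.46,-0.1],[-0.12,0.8,-0.07,-0.26,-2.46,-0.1],[-0.12,1.2,-0.07,-0.26,-2.46,-0.1]]';python3 -c "
from h import *
delta([.556,.048,.015],[-.0239,-.1635]);print(bot.get_obs()['joint_pos'])
snap('scene','scene3.png')
jm=cv2.imread('pics/scene3.png')[100:220,285:385]
cv2.imwrite('pics/m3.png',cv2.resize(jm,(500,600),interpolation=2))"
```

```text
clock: 4.62
eef_pos: [0.5558, 0.0462, 0.0546]
tool_rot: [-0.705, 0.054, -0.053, 0.705]
ft_force: [0.2, -0.3, 0.7]
grip_width: 0.0304
rows shift [-0.003  1.585  0.072] turn [-0.    -0.038 -0.003] alt [[0.005, 17.962, -0.0], [-0.0, -0.038, -0.003]]
[ 8.28476769e-02  4.89270528e-01 -1.17461798e-01  9.64545815e-01
  1.67353280e-04  2.34676649e-01]
```

View pics/m3.png

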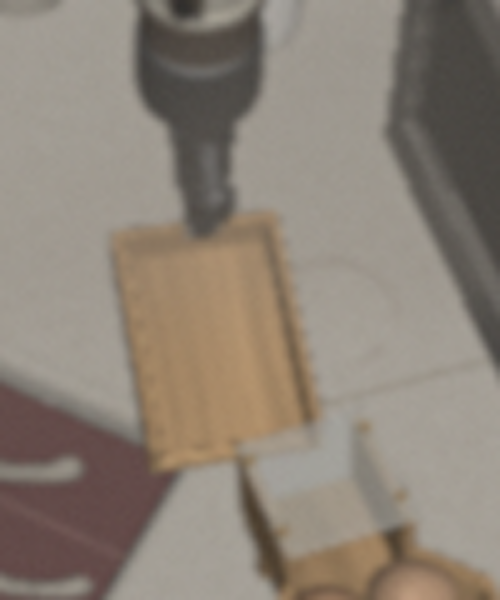

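The fingers straddle the far wall at about (205,235). Next I'll descend and then pinch.

```bash
python3 -m handwheel '[[0,0.35,0.07,0,0,0],[0,0.7,0.07,0,0,0],[0,1.1,0.07,0,0,0],[0,1.5,0.07,0,0,0],[0,1.5,0.07,0,0,0]]'; python3 -m handwheel '[[0,0,0,0,0,0],[0,0,0,0,0,0],[0,0,0,0,0,0],[0,0,0,0,0,0],[0,0,0,0,0,0]]' -1; python3 -m handwheel '[[0,0,0,0,0,0],[0,0,0,0,0,0],[0,0,0,0,0,0],[0,0,0,0,0,0],[0,0,0,0,0,0]]'
```

```text
clock: 5.3
eef_pos: [0.5549, 0.0479, 0.016]
tool_rot: [0.705, -0.054, 0.052, -0.705]
ft_force: [-0.5, 0.6, 0.1]
grip_width: 0.03
clock: 5.92
eef_pos: [0.5565, 0.0482, 0.0177]
tool_rot: [-0.705, 0.053, -0.053, 0.705]
ft_force: [1.4, 1.1, 0.7]
grip_width: 0.0066
clock: 6.55
eef_pos: [0.5565, 0.0482, 0.0177]
tool_rot: [-0.705, 0.053, -0.053, 0.705]
ft_force: [2.4, 1.3, 4.6]
grip_width: 0.0062
```

```bash
python3 -c "
from h import *
delta([.5595,.03,.0177],[.017,-1])"
```

```text
rows shift [ 0.227 -0.002 -0.701] turn [-0.002 -0.959  0.001] alt [[-0.001, 17.041, -0.004], [-0.002, -0.959, 0.001]]
```

```bash
python3 -m handwheel '[[0.05,0,-0.1,0,-0.2,0],[0.1,0,-0.25,0,-0.4,0],[0.15,0,-0.4,0,-0.6,0],[0.2,0,-0.55,0,-0.8,0],[0.23,0,-0.7,0,-0.96,0]]'; python3 -m handwheel '[[0,0,0,0,0,0],[0,0,0,0,0,0],[0,0,0,0,0,0],[0,0,0,0,0,0],[0,0,0,0,0,0]]'; python3 -c "
from h import *
snap('top','top4.png');snap('scene','scene4.png')
delta([.5603,-.022,.0177],[.017,-1])
im=cv2.imread('pics/top4.png')[140:215,255:395]
jm=cv2.imread('pics/scene4.png')[130:250,295:405]
cv2.imwrite('pics/m4.png',np.hstack([cv2.resize(jm,(330,360),interpolation=2),cv2.resize(im[:,20:],(470,360),interpolation=2)]))"
```

```text
clock: 7.18
eef_pos: [0.5576, 0.031, 0.0177]
tool_rot: [-0.706, -0.005, 0.008, 0.708]
ft_force: [-2.3, 4.7, 8.4]
grip_width: 0.0063
clock: 7.8
eef_pos: [0.5577, 0.0306, 0.0176]
tool_rot: [-0.707, -0.005, 0.007, 0.708]
ft_force: [-2.2, 3.0, 9.0]
grip_width: 0.0062
rows shift [ 0.07  -0.006 -2.103] turn [-0.009 -0.    -0.019] alt [[0.03, 18.0, -0.015], [-0.009, -0.0, -0.019]]
```

View pics/m4.png

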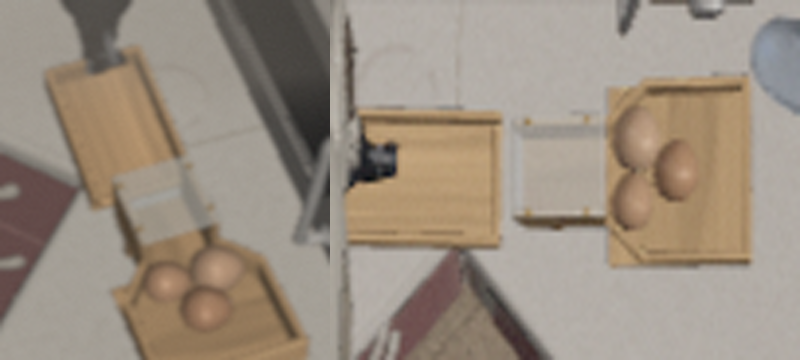

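```bash
python3 -c "
from h import *
t=load('top4.png')
f=lambda x,y:(275+(x-330+.5)/3.917-.5,140+(y+.5)/4.8-.5)
for n,p,z in [('dT',(500,112),.034),('dB',(500,244),.034),('lT',(515,118),.086),('lB',(515,216),.086),('pT',(748,78),.0985),('pB',(748,264),.0985)]: print(n,np.round(f(*p),1),onz(t,*f(*p),z).round(4))
hsv=cv2.cvtColor(t['color'],cv2.COLOR_RGB2HSV)
m=((hsv[...,1]>70)&(hsv[...,0]>8)&(hsv[...,0]<25)&(hsv[...,2]>70))
for u in range(296,318,3):
  v=np.where(m[150:205,u])[0]+150; print(u,v.min(),v.max(),onz(t,u,v.min()-.5,.034)[0].round(4),onz(t,u,v.max()+.5,.034)[0].round(4), onz(t,u,180,.034)[1].round(3))
"
```

```text
dT [318.  162.9] [ 0.6148 -0.1278  0.034 ]
dB [318.  190.4] [ 0.5073 -0.1309  0.034 ]
lT [321.9 164.2] [ 0.6008 -0.142   0.086 ]
lB [321.9 184.6] [ 0.5238 -0.1442  0.086 ]
pT [381.3 155.9] [ 0.6372 -0.3631  0.0985]
pB [381.3 194.6] [ 0.4917 -0.3649  0.0985]
296 163 190 0.6138 0.5044 -0.045
299 163 190 0.6142 0.5048 -0.056
302 163 191 0.6145 0.5013 -0.068
305 163 191 0.6149 0.5016 -0.079
308 163 191 0.6153 0.502 -0.091
311 163 191 0.6157 0.5023 -0.103
314 163 191 0.616 0.5027 -0.114
317 163 191 0.6164 0.503 -0.126
```

```bash
python3 -m handwheel '[[0.07,0,-0.3,0,0,0],[0.07,0,-0.6,0,0,0],[0.07,0,-0.9,0,0,0],[0.07,0,-1.2,0,0,0],[0.07,0,-1.5,0,0,0]]'; python3 -m handwheel '[[0,0,-0.05,0,0,0],[0,0,-0.1,0,0,0],[0,0,-0.15,0,0,0],[0,0,-0.2,0,0,0],[0,0,-0.25,0,0,0]]'; python3 -c "
from h import *
snap('top','top5.png');snap('scene','scene5.png')
delta([.5603,-.022,.0177],[.017,-1])
im=cv2.imread('pics/top5.png')[140:215,255:395]
jm=cv2.imread('pics/scene5.png')[130:250,295:405]
cv2.imwrite('pics/m5.png',np.hstack([cv2.resize(jm,(330,360),interpolation=2),cv2.resize(im[:,20:],(470,360),interpolation=2)]))"
```

```text
clock: 8.52
eef_pos: [0.561, -0.0058, 0.0177]
tool_rot: [-0.706, -0.006, 0.007, 0.708]
ft_force: [-0.6, 7.2, 7.0]
grip_width: 0.006
clock: 9.15
eef_pos: [0.5611, -0.0119, 0.0176]
tool_rot: [-0.706, -0.006, 0.007, 0.708]
ft_force: [-0.4, 6.9, 4.9]
grip_width: 0.0064
rows shift [-0.041 -0.003 -0.399] turn [-0.022  0.006 -0.008] alt [[-0.013, -17.994, 0.034], [-0.022, 0.006, -0.008]]
```

View pics/m5.png

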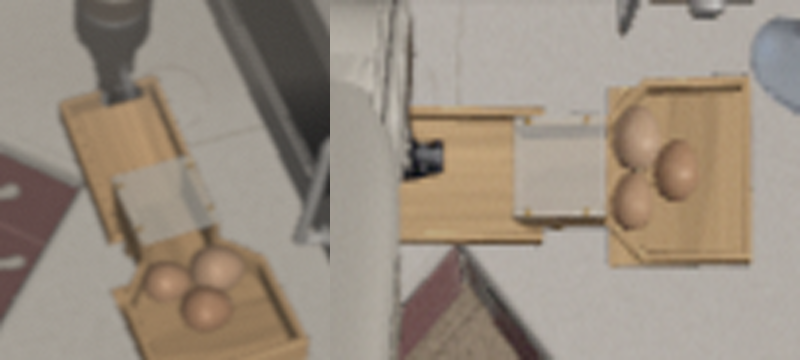

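The dish is passing squarely under the lip. Its side walls lie either side of the cheeks, ending at about (543,110) and (543,242). I'll creep forward until it meets the foot.

```bash
for i in 1 2; do python3 -m handwheel '[[0,0,-0.04,0,0,0],[0,0,-0.08,0,0,0],[0,0,-0.12,0,0,0],[0,0,-0.16,0,0,0],[0,0,-0.16,0,0,0]]' | egrep 'eef|ft'; done
```

```text
eef_pos: [0.5612, -0.016, 0.0177]
ft_force: [0.9, 6.6, 6.2]
eef_pos: [0.5613, -0.0199, 0.0177]
ft_force: [-0.4, 7.0, 6.3]
```

```bash
for i in 1; do python3 -m handwheel '[[0,0,-0.04,0,0,0],[0,0,-0.06,0,0,0],[0,0,-0.08,0,0,0],[0,0,-0.1,0,0,0],[0,0,-0.1,0,0,0]]' | egrep 'eef|ft'; done;  python3 -m handwheel '[[0,0,-0.02,0,0,0],[0,0,-0.04,0,0,0],[0,0,-0.06,0,0,0],[0,0,-0.08,0,0,0],[0,0,-0.08,0,0,0]]' | egrep 'eef|ft'
```

```text
eef_pos: [0.5612, -0.0199, 0.0177]
ft_force: [0.0, 12.2, 8.0]
eef_pos: [0.5612, -0.02, 0.0177]
ft_force: [-0.0, 17.2, 6.2]
```

The dish stopped at y=-0.020 (predicted -0.022) and the push force is rising, so it is at the foot. I'll relax the push, release and lift.

```bash
python3 -m handwheel '[[0,0,0.05,0,0,0],[0,0,0.12,0,0,0],[0,0,0.12,0,0,0],[0,0,0.12,0,0,0],[0,0,0.12,0,0,0]]' | egrep 'eef|ft'; python3 -m handwheel '[[0,0,0,0,0,0],[0,0,0,0,0,0],[0,0,0,0,0,0],[0,0,0,0,0,0],[0,0,0,0,0,0]]' -0.4;  python3 -m handwheel '[[0,-0.5,0,0,0,0],[0,-1.2,0,0,0,0],[0,-2.5,0,0,0,0],[0,-4,0,0,0,0],[0,-5.5,0,0,0,0]]'; python3 -c "
from h import *
snap('top','top6.png');snap('scene','scene6.png')
im=cv2.imread('pics/top6.png')[140:215,255:395]
jm=cv2.imread('pics/scene6.png')[130:250,295:405]
cv2.imwrite('pics/m6.png',np.hstack([cv2.resize(jm,(330,360),interpolation=2),cv2.resize(im[:,20:],(470,360),interpolation=2)]))"
```

```text
eef_pos: [0.5612, -0.02, 0.0176]
ft_force: [-0.8, 10.4, 6.9]
clock: 13.0
eef_pos: [0.5616, -0.0236, 0.0171]
tool_rot: [0.707, 0.005, -0.006, -0.707]
ft_force: [-0.6, -0.1, -0.2]
grip_width: 0.0258
clock: 13.62
eef_pos: [0.5618, -0.0234, 0.1569]
tool_rot: [-0.707, -0.006, 0.006, 0.707]
ft_force: [-0.5, -0.5, -0.0]
grip_width: 0.0257
```

View pics/m6.png

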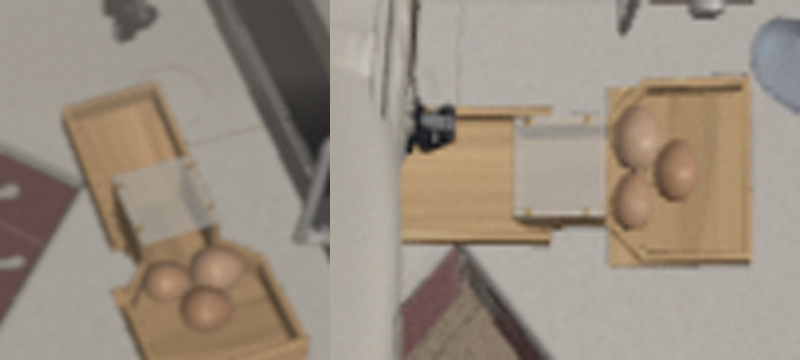

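The dish is home: the low end is hidden under the cover and the side walls end at about x=550 px in the crop. The eggs still bridge. The larger-looking blocking egg is the upper one at crop (637,138), so I'll push that one.

```bash
python3 -c "
from h import *
delta([.593,-.252,.135],[1,.012]);print(bot.get_obs()['joint_pos'])
t=load('top6.png')
hsv=cv2.cvtColor(t['color'],cv2.COLOR_RGB2HSV)
for u,v in[(352,168),(352,181),(363,175),(375,175),(378,185),(361,186)]: print(u,v,hsv[v,u])
"
```

```text
rows shift [ 0.945  1.048 -9.158] turn [ 0.045 -8.97   0.041] alt [[-0.041, 9.03, 0.045], [0.045, -8.97, 0.041]]
[-4.15413017e-02  4.00358663e-01  4.34373082e-02  1.20427994e+00
  1.67841113e-05 -5.87030036e-02]
352 168 [ 14  79 168]
352 181 [ 13  85 175]
363 175 [ 13  92 167]
375 175 [ 17  98 177]
378 185 [ 17  97 173]
361 186 [ 17  98 170]
```

```bash
python3 -m handwheel '[[0.2,0,-1.8,0,1,0],[0.4,0,-3.6,0,2,0],[0.6,0,-5.4,0,3,0],[0.8,0,-7.2,0,4,0],[0.95,0,-9.15,0,5,0]]' -1|egrep 'eef|ft';python3 -m handwheel '[[0,0,0,0,1,0],[0,0.2,0,0,2,0],[0,0.4,0,0,3,0],[0,0.6,0,0,4,0],[0,0.6,0,0,4,0]]' ; python3 -c "
from h import *
delta([.593,-.252,.104],[1,.012]);
snap('top','top7.png');snap('scene','scene7.png')
im=cv2.imread('pics/top7.png')[140:215,255:395]
jm=cv2.imread('pics/scene7.png')[130:250,295:405]
cv2.imwrite('pics/m7.png',np.hstack([cv2.resize(jm,(330,360),interpolation=2),cv2.resize(im[:,20:],(470,360),interpolation=2)]))"
```

```text
eef_pos: [0.5894, -0.2528, 0.1547]
ft_force: [0.5, -0.4, 0.0]
clock: 14.98
eef_pos: [0.5889, -0.2514, 0.139]
tool_rot: [0.505, -0.496, 0.494, -0.504]
ft_force: [-0.4, 0.3, -0.5]
grip_width: 0.0002
rows shift [0.028 1.401 0.169] turn [ 0.015  0.041 -0.004] alt [[0.015, 0.041, -0.004], [-0.007, -17.959, -0.023]]
```

View pics/m7.png

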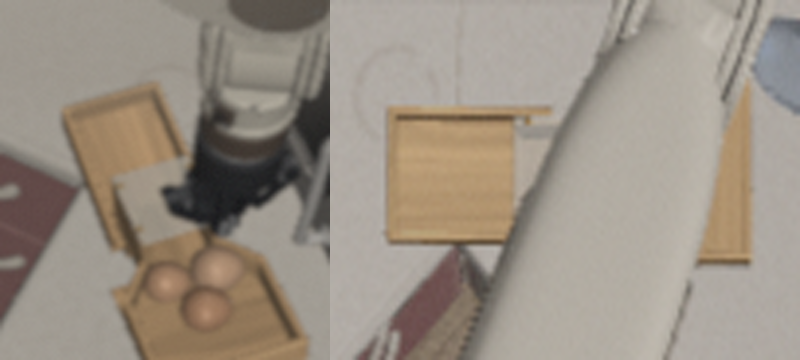

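The gripper hovers above and slightly downhill of the upper egg. I'll descend to just above it, then feel for the top.

```bash
python3 -m handwheel '[[0,0.3,0.17,0,0,0],[0,0.7,0.17,0,0,0],[0,1.1,0.17,0,0,0],[0,1.3,0.17,0,0,0],[0,1.4,0.17,0,0,0]]' ; for i in 1 2 3; do python3 -m handwheel '[[0,0.02,0,0,0,0],[0,0.04,0,0,0,0],[0,0.06,0,0,0,0],[0,0.08,0,0,0,0],[0,0.08,0,0,0,0]]'|egrep 'eef|ft';done
```

```text
clock: 15.7
eef_pos: [0.5934, -0.2515, 0.104]
tool_rot: [0.505, -0.496, 0.495, -0.504]
ft_force: [0.1, 0.2, -0.7]
grip_width: -0.0
eef_pos: [0.5937, -0.2516, 0.1027]
ft_force: [0.1, 0.3, -0.4]
eef_pos: [0.5936, -0.2516, 0.1006]
ft_force: [-0.6, 0.2, 0.3]
eef_pos: [0.5936, -0.2516, 0.0986]
ft_force: [-0.1, -0.5, -0.2]
```

```bash
for i in 1 2; do python3 -m handwheel '[[0,0.02,0,0,0,0],[0,0.04,0,0,0,0],[0,0.06,0,0,0,0],[0,0.06,0,0,0,0],[0,0.06,0,0,0,0]]'|egrep 'eef|ft';done
```

```text
eef_pos: [0.5937, -0.2516, 0.0972]
ft_force: [-0.2, -1.0, 0.6]
eef_pos: [0.5937, -0.2516, 0.0957]
ft_force: [0.4, -0.0, 0.4]
```

```bash
python3 -m handwheel '[[0,0.02,0,0,0,0],[0,0.04,0,0,0,0],[0,0.04,0,0,0,0],[0,0.04,0,0,0,0],[0,0.04,0,0,0,0]]'|egrep 'eef|ft'
```

```text
eef_pos: [0.5937, -0.2516, 0.0947]
ft_force: [-0.3, 0.0, -0.4]
```

```bash
python3 -m handwheel '[[0,0.02,0,0,0,0],[0,0.04,0,0,0,0],[0,0.04,0,0,0,0],[0,0.04,0,0,0,0],[0,0.04,0,0,0,0]]'|egrep 'eef|ft'
```

```text
eef_pos: [0.5939, -0.2517, 0.0941]
ft_force: [0.1, -0.6, 4.1]
```

```bash
python3 -m handwheel '[[0,0.02,0,0,0,0],[0,0.04,0,0,0,0],[0,0.04,0,0,0,0],[0,0.04,0,0,0,0],[0,0.04,0,0,0,0]]'|egrep 'eef|ft'
```

```text
eef_pos: [0.5943, -0.2519, 0.0939]
ft_force: [-0.6, 0.9, 6.7]
```

Contact is at z about 0.094, i.e. a 46-47 mm egg, with 3-4 N per mm of press. I'll ease to about 3 N and roll it uphill along the slope.

```bash
python3 -m handwheel '[[0,-0.035,0,0,0,0],[0.2,-0.075,0,0,0,0],[0.4,-0.115,0,0,0,0],[0.6,-0.15,0,0,0,0],[0.8,-0.19,0,0,0,0]]'|egrep 'eef|ft'; python3 -c "
from h import *
snap('scene','scene8.png')
jm=cv2.imread('pics/scene8.png')[130:250,295:405]
cv2.imwrite('pics/m8.png',cv2.resize(jm,(550,600),interpolation=2))"
```

```text
eef_pos: [0.5935, -0.272, 0.0967]
ft_force: [0.6, 0.0, -0.6]
```

View pics/m8.png

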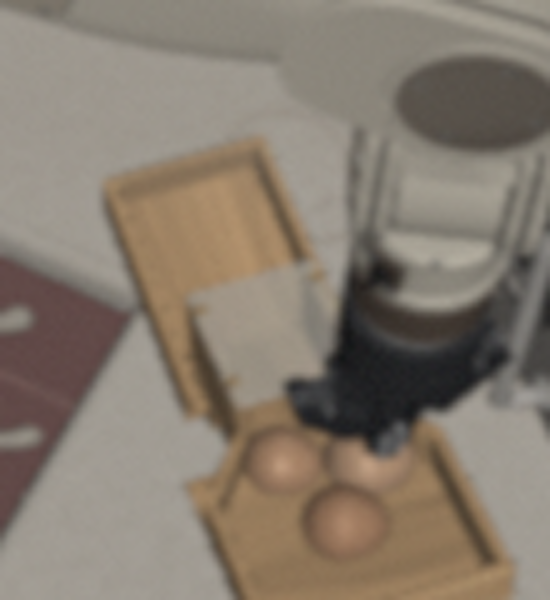

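The egg is still in place at crop (372,462) and the finger lost contact, so I'll retry in smaller force-checked steps.

```bash
python3 -m handwheel '[[0,-0.2,0,0,0,0],[-0.35,-0.2,0,0,0,0],[-0.7,-0.2,0,0,0,0],[-0.7,0.05,0,0,0,0],[-0.7,0.13,0,0,0,0]]'|egrep 'eef|ft'; python3 -m handwheel '[[0,0.02,0,0,0,0],[0,0.04,0,0,0,0],[0,0.04,0,0,0,0],[0,0.04,0,0,0,0],[0,0.04,0,0,0,0]]'|egrep 'clock|eef|ft'
```

```text
eef_pos: [0.5942, -0.2535, 0.0948]
ft_force: [-1.5, 1.7, 8.6]
clock: 22.62
eef_pos: [0.5948, -0.2542, 0.095]
ft_force: [0.3, 1.0, 7.1]
```

```bash
python3 -m handwheel '[[0,-0.03,0,0,0,0],[0.08,-0.04,0,0,0,0],[0.16,-0.055,0,0,0,0],[0.24,-0.07,0,0,0,0],[0.32,-0.085,0,0,0,0]]'|egrep 'clock|eef|ft'; python3 -c "
from h import *
o=bot.get_obs();print(o['eef_pos'],o['ft_force'])"
```

```text
clock: 23.25
eef_pos: [0.5944, -0.2623, 0.0961]
ft_force: [-0.5, 1.0, 5.0]
[ 0.5943598  -0.262345    0.09614238] [-0.53028457  1.01736355  5.04843116]
```

Contact is held at 5 N, so I'll continue.

```bash
python3 -m handwheel '[[0.08,-0.02,0,0,0,0],[0.16,-0.035,0,0,0,0],[0.24,-0.05,0,0,0,0],[0.32,-0.065,0,0,0,0],[0.4,-0.08,0,0,0,0]]'|egrep 'clock|eef|ft'; python3 -c "
from h import *
snap('scene','scene9.png')
jm=cv2.imread('pics/scene9.png')[130:250,295:405]
cv2.imwrite('pics/m9.png',cv2.resize(jm,(550,600),interpolation=2))"
```

```text
clock: 23.88
eef_pos: [0.594, -0.2722, 0.0973]
ft_force: [-0.1, 0.1, 5.4]
```

View pics/m9.png

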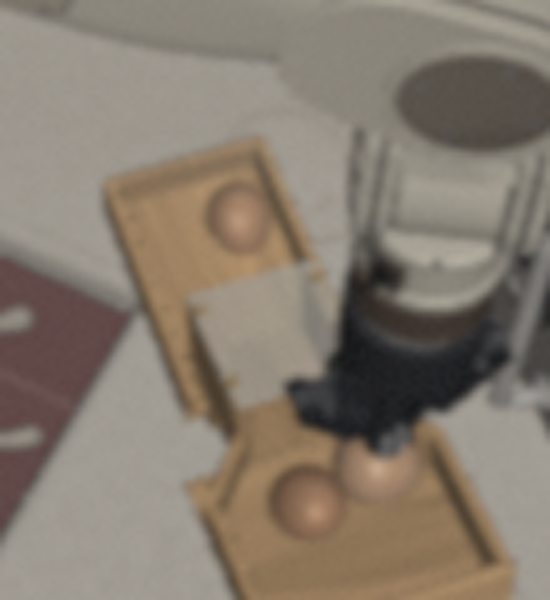

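The bridge has broken: one egg is in the dish at (240,217) and egg_3 is rolling at (305,500). I'll hold this egg while egg_3 passes.

```bash
python3 -m handwheel '[[0,0,0,0,0,0],[0,0,0,0,0,0],[0,0,0,0,0,0],[0,0,0,0,0,0],[0,0,0,0,0,0]]'|egrep 'clock|eef|ft'; python3 -c "
from h import *
snap('scene','scene10.png')
jm=cv2.imread('pics/scene10.png')[130:250,295:405]
cv2.imwrite('pics/m10.png',cv2.resize(jm,(550,600),interpolation=2))"
```

```text
clock: 24.55
eef_pos: [0.594, -0.272, 0.0972]
ft_force: [-0.2, 1.4, 3.3]
```

View pics/m10.png

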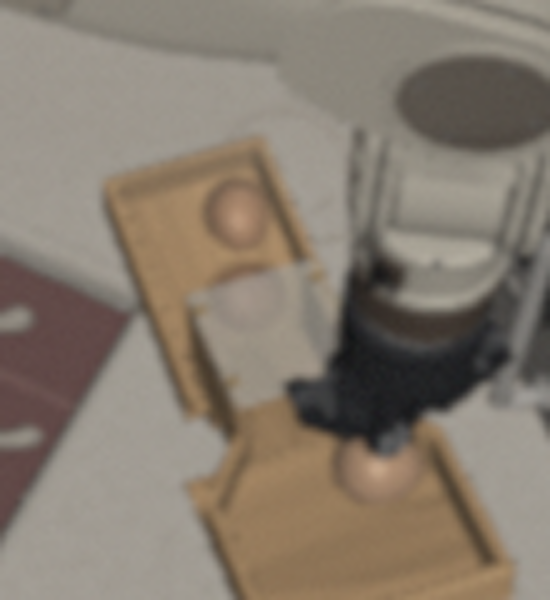

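```bash
python3 -m handwheel '[[0,0,0,0,0,0],[0,0,0,0,0,0],[0,0,0,0,0,0],[0,0,0,0,0,0],[0,0,0,0,0,0]]'|egrep 'clock|eef|ft'; python3 -c "
from h import *
snap('scene','scene11.png')
jm=cv2.imread('pics/scene11.png')[130:250,295:405]
cv2.imwrite('pics/m11.png',cv2.resize(jm,(550,600),interpolation=2))"
```

```text
clock: 25.22
eef_pos: [0.594, -0.2721, 0.0973]
ft_force: [-0.3, -0.1, 4.5]
```

View pics/m11.png

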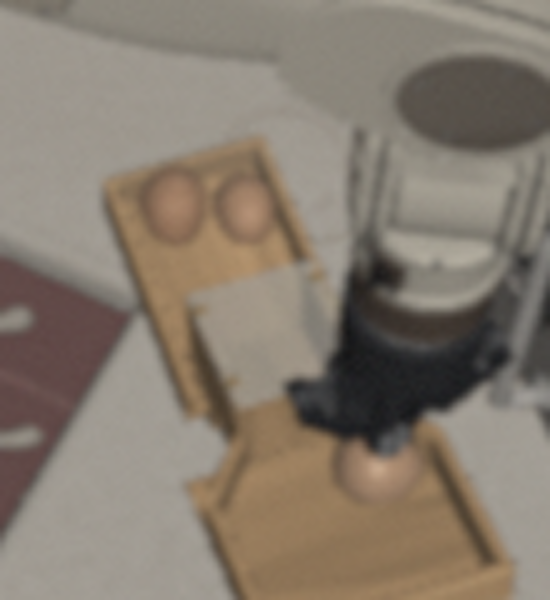

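Two eggs lie side by side at the far end of the dish, at (172,205) and (245,208). I'll lift off the third so it can run down.

```bash
python3 -m handwheel '[[0,-0.3,0,0,0,0],[0,-0.7,0,0,0,0],[0,-1.1,0,0,0,0],[0,-1.6,0,0,0,0],[0,-2.1,0,0,0,0]]'|egrep 'clock|eef|ft'; python3 -m handwheel '[[0,0,-0.5,0,0,0],[0,0,-1,0,0,0],[0,0,-1.5,0,0,0],[1,-0.5,-2,0,0,0],[2,-1,-2,0,0,0]]'|egrep 'clock|eef|ft'; python3 -m handwheel '[[0,0,0,0,0,0],[0,0,0,0,0,0],[0,0,0,0,0,0],[0,0,0,0,0,0],[0,0,0,0,0,0]]'|egrep 'clock|eef|ft';  python3 -c "
from h import *
snap('scene','scene12.png')
jm=cv2.imread('pics/scene12.png')[130:250,295:405]
cv2.imwrite('pics/m12.png',cv2.resize(jm,(550,600),interpolation=2))"
```

```text
clock: 25.9
eef_pos: [0.5942, -0.2722, 0.151]
ft_force: [0.1, 0.1, -0.6]
clock: 26.52
eef_pos: [0.544, -0.3232, 0.1757]
ft_force: [0.1, -1.0, -0.0]
clock: 27.15
eef_pos: [0.545, -0.3224, 0.1746]
ft_force: [0.8, -0.2, 0.4]
```

View pics/m12.png

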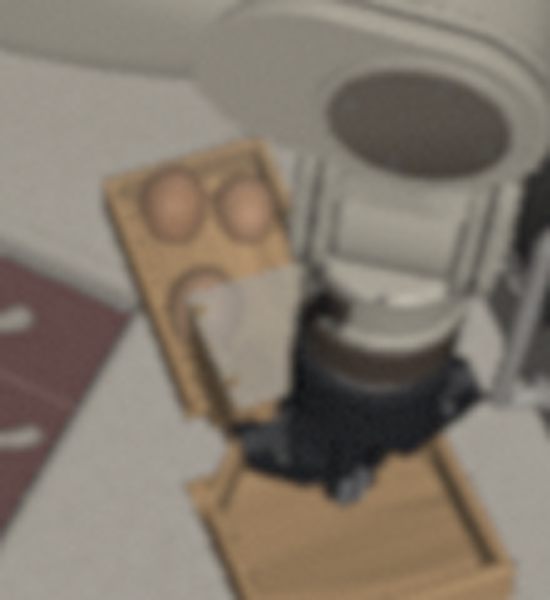

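The third egg is just at or past the lip, at (200,305). I'll move the arm clear and check.

```bash
python3 -m handwheel '[[0,-1,-1,0,0,0],[0,-2,-2,0,0,0],[0,-3,-3.5,0,0,0],[0,-3,-5,0,0,0],[0,-3,-6,0,0,0]]'|egrep 'clock|eef|ft'; python3 -m handwheel '[[0,0,0,0,0,0],[0,0,0,0,0,0],[0,0,0,0,0,0],[0,0,0,0,0,0],[0,0,0,0,0,0]]'|egrep 'clock|eef|ft';  python3 -c "
from h import *
snap('top','top13.png');snap('scene','scene13.png')
im=cv2.imread('pics/top13.png')[140:215,255:395]
jm=cv2.imread('pics/scene13.png')[130:250,295:405]
cv2.imwrite('pics/m13.png',np.hstack([cv2.resize(jm,(330,360),interpolation=2),cv2.resize(im[:,:120],(470,360),interpolation=2)]))"
```

```text
clock: 27.82
eef_pos: [0.3938, -0.3255, 0.2508]
ft_force: [0.9, 0.6, -0.1]
clock: 28.45
eef_pos: [0.3954, -0.3254, 0.2497]
ft_force: [-0.1, -0.2, 0.5]
```

View pics/m13.png

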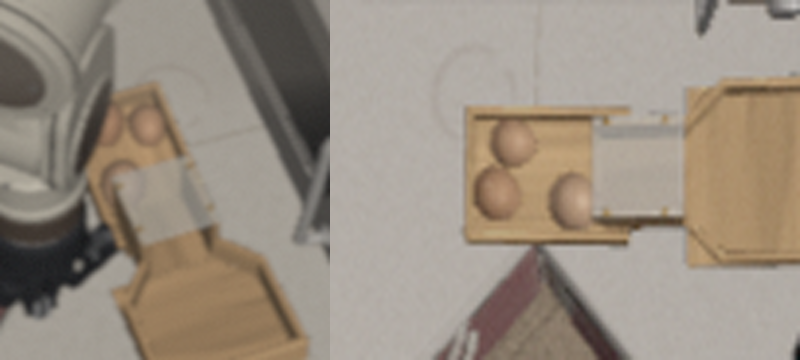

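View pics/scene13.png

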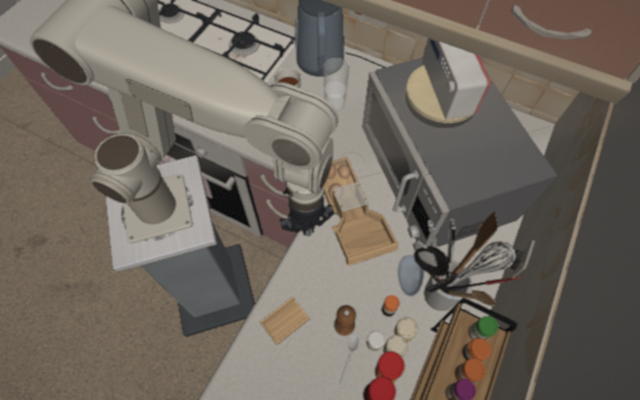

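All three eggs are in the dish. I'll check that they have settled, that the third rests on the dish floor rather than the lip, that the dish is still home, and that the bystanders have not moved.

```bash
python3 -m handwheel '[[0,0,0,0,0,0],[0,0,0,0,0,0],[0,0,0,0,0,0],[0,0,0,0,0,0],[0,0,0,0,0,0]]'|egrep 'clock|ft'; python3 -m handwheel '[[0,0,0,0,0,0],[0,0,0,0,0,0],[0,0,0,0,0,0],[0,0,0,0,0,0],[0,0,0,0,0,0]]'|egrep 'clock'; python3 -c "
from h import *
a=load('top13.png');t=snap('top','top14.png')
f=lambda x,y:(255+(x-330+.5)/3.917-.5,140+(y+.5)/4.8-.5)
for n,p,z in [('egg3rd',(573,200),.031),('eggA',(514,143),.03),('eggB',(497,192),.03),('farT',(466,107),.034),('farB',(466,242),.034),('sideend',(630,108),.034)]: print(n,np.round(f(*p),1),onz(t,*f(*p),z).round(4))
d=cv2.absdiff(a['color'],t['color']).max(2); print('dish crop diff',d[155:200,285:325].max(), d.max())
z=load('top0.png')['color']; d0=cv2.absdiff(z,t['color']).max(2)
for n,(u,v) in dict(mill=(418,210),mug=(202,187),beaker=(222,145),tall=(417,178),flip=(435,195),tray=(400,249),run=(375,188)).items(): print(n,d0[v-9:v+9,u-9:u+9].max())
cv2.imwrite('pics/m14.png',cv2.resize(cv2.imread('pics/top14.png')[130:210,180:440],(800,246),interpolation=2))"
```

```text
clock: 29.18
ft_force: [0.2, -0.4, -1.0]
clock: 29.8
egg3rd [316.7 181.3] [ 0.5432 -0.1246  0.031 ]
eggA [301.6 169.4] [ 0.5881 -0.0647  0.03  ]
eggB [297.3 179.6] [ 0.5475 -0.0492  0.03  ]
farT [289.3 161.9] [ 0.6153 -0.0164  0.034 ]
farB [289.3 190. ] [ 0.5055 -0.0204  0.034 ]
sideend [331.2 162.1] [ 0.6198 -0.179   0.034 ]
dish crop diff 8 49
mill 149
mug 18
beaker 10
tall 80
flip 25
tray 105
run 11
```

View pics/m14.png

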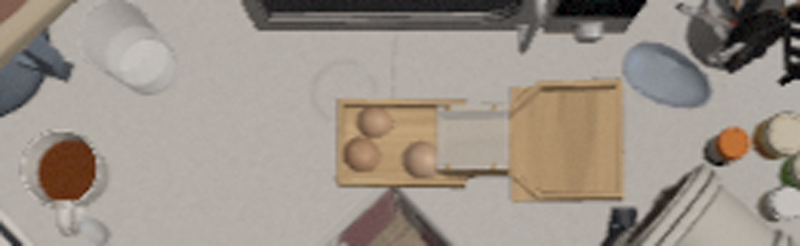

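```bash
python3 -c "
from h import *
a=load('scene0.png')['color'];t=snap('scene','scene14.png')['color']
d=cv2.absdiff(a,t).max(2)
for n,(u,v) in dict(mill=(345,318),tall=(391,305),flip=(375,341),tray=(285,320)).items(): print(n,d[v-14:v+14,u-12:u+12].max())
bot.job_done()"
```

```text
mill 29
tall 9
flip 10
tray 9
the job is handed in; nothing more can be done
```

I slid the dish under the run's lip until it stopped against the foot. I then rolled the larger-looking blocking egg back up the slope with light pressure, and all three eggs ran down into the dish. The job was handed in at about 30 s.

**Last checks**
- **Eggs:** all three lie inside the dish and are at rest. The third is about 27 mm beyond the lip, on the dish floor.
- **Dish:** the far wall measures within about 2 mm of its home position.
- **Bystanders:** none has visibly moved. In the last check the mug and beaker barely changed in the top view. The two spice jars and the decoy tray were unchanged in the scene view. The pepper mill was hidden in the top view, and in the scene view it showed a slightly larger difference (29 against about 10 grey levels). I took that as a shadow and did not look into it further.

**What did not go as planned**
- The first dish approach ran joint 6 to its range limit, so I turned the gripper half round and grasped the wall that way.
- The first egg push lost contact.
- On the second try the press briefly reached about 8.6 N, above the few newtons asked for. I eased it to about 5 N before rolling the egg. I saw no sign of damage, but the pictures are too coarse to show a hairline crack.

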